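# Shut off and vent the air line at the guarded toggle

### The job

The air grinder is about to get a new disc, so make its air line safe at the dark grey shut-off block on the right of the bench. With a fingertip lift the steel guard up and back, push the toggle under it right over to the back (air shut), and let the guard drop fully shut again; only then press the round vent plunger beside the guard all the way down to bleed the line, and let it come up. Touch only: grip or force nothing, pick nothing up, and leave the tools and parts on the bench where they are.

Things in the scene. Friction and masses are not known exactly. Their poses are not given: they have to be found in the camera images.
- air_block: air shut-off block, fixed to the bench: dark grey valve body 90 x 136 x 52 mm (x, y, z) on a 56 mm high steel stand (foot 120 x 150 mm). Guard and toggle on its left half, vent plunger on its right. Origin: centre of the foot's underside; own x level from its front to its back (two pipes down into the bench, to x = 0.084), y to its left, z up. Panel (top face) at z = 0.110. Brass silencer in front.
- guard (a joint): guard angle, rad: 0 shut, grows as its front is lifted up and back, stop at 1.5 (upright, top 0.23 above the bench). About 70 g, no spring or catch: let go below about 1.05 it drops shut, beyond about 1.2 it tips back against the stop and stays there until its top is pulled forward by some 5 cm.
- guard_hinge (a point): middle of the guard's hinge pin, fixed at the block's own (0.042, 0.032, 0.120), pin parallel to the block's y. The guard is a hollow bright steel box, 46 mm wide, closed at top, front and sides, open below and behind: shut, it reaches 79 mm forward of the pin and 41 mm above it (0.161 above the bench).
- guard_tab (a point): middle of the rolled front edge (5.6 mm thick, 34 mm long, parallel to the block's y) of the lift tab, a lip 28 mm forward of the guard's front wall. Shut, it lies at the block's own (-0.065, 0.032, 0.163), 20 mm ahead of the valve body, with free space beneath down to the stand's foot; it moves with the guard on a circle of 115 mm about the pin.
- toggle (a joint): angle of the toggle, rad: 0 leans to the front (air on), 0.9 leans to the back, toward the guard's hinge (air shut). It falls to whichever end is nearer once pushed a little past the middle (0.45), and needs only about 1 N near its tip.
- toggle_tip (a point): tip of the toggle, a round steel bat lever, 11 mm thick at the tip, 46 mm long from its pivot at the block's own (0, 0.032, 0.106). Tip at the block's own (-0.020, 0.032, 0.147) at 0, (0.020, 0.032, 0.147) at 0.9. A collar and nut (15 and 21 mm wide) surround it up to z = 0.120; the 25 mm above that is free.
- vent (a joint): travel of the vent plunger, m: 0 up, 0.006 pressed fully down; a spring pushes it back (about 6 N fully down).
- vent_top (a point): centre of the top of the vent plunger, a round steel button of 22 mm in a dark collar of 38 mm, at the block's own (0, -0.038, 0.128) when up; it is pressed straight down.
- tube_post: tool rest, a fixed obstacle at the left front: thin upright post, 384 mm high, foot 67 x 62 mm, about 80 x 120 mm wide with its arm at the head; origin at its foot
- casting_nose (a point): top front edge, middle, of the overhanging nose of the large black casting (white stripes) that lies on packing blocks behind and left of the air block, a fixed obstacle: the nose goes back from here (world +x), is 160 mm wide (80 mm to either side in y), and its underside is 0.17 above the bench; keep gripper and wrist clear of it
- disc_a: brown flat grinding disc, 94 mm across, 7 mm thick, lying on the bench left of the air block; origin at its underside's centre
- flap_disc: flap disc, 94 mm across, 15 mm thick, lying on top of disc_a; origin at its underside's centre
- spanner_17: combination spanner, 224 x 36 x 8 mm, lying across the bench's front edge, left of the air block; origin at its underside's centre
- oil_can: small dark green oil can, 62 mm wide, 123 mm high over the spout, left of the discs; origin at its foot
- cast_boss_0: small dark flanged casting, 50 x 50 x 30 mm, standing behind the oil can; origin at its foot
- tape_roll: roll of tape, 96 mm across, 25 mm high, lying at the right of the bench behind the air block; origin at its foot
- caliper: vernier caliper, 210 x 71 x 14 mm, lying at the far left; origin at its underside
- scraper: scraper with a lime handle, 200 x 22 x 19 mm, lying at the left; origin at its underside

How it is judged:
By the outcome, as a careful person would: the job done as asked, in the order asked, and still so for the second after the job is handed in, with the robot touching nothing.
It also fails if it takes over 61 s, if anything falls off the work surface, if the arm or the gripper's body presses on something with over 40 N, if the wrist force passes 120 N, or if a joint passes its speed limit or range.

### The arm

A 6-joint arm with a two-finger parallel gripper is mounted at the origin on a cart in front of the work surface, level with it; the furniture and walls round the work are solid. World frame = base frame: x ahead of the robot, y to its left, z up, the work surface at z = 0. Lengths are in mm, angles in rad, forces in N, time in s.
With the tool pointing down it reaches from about 275 to 750 mm from the base axis. Payload 10.2 kg.
Tool frame: the origin (TCP) lies between the finger pads; the fingertips stand 17 mm ahead of it and the grasp point (between the pads) lies 2 mm behind it; y points along the fingers, x is the direction in which the jaws open and shut, and the axes are right-handed (so a half turn about y gives the same grasp; the last joint's range is limited). The gripper opens to 85 mm and grips with 20 to 120 N. Pads are 22 mm wide; open, the fingers measure 114 mm over their backs; the gripper's body (76 mm by 85 mm) begins 54 mm behind the grasp point. The pads swing forward as they close: fully open they stand 13 mm farther back than shut.
Start: joints at [-1.381, 0.313, 1.498, -0, 1.331, -0.223], TCP at [210.605, -480.912, 223.094] pointing down, gripper open.
Joint ranges: [-2.94, 2.94], [-0.97, 2.17], [0.19, 2.56], [-1.23, 4.37], [0.02, 3.11], [-2.88, 2.88]. Speed limits (rad/s): [2.39, 2.39, 3.01, 3.14, 3.14, 3.14].

### API

Orientations are given as a unit quaternion [w, x, y, z].
In Python, from rig import ctrl gives the robot as it stands.
- The arm moves only by the tool jog_arm, never from a script. Its argument "targets" is a list of rows, each an object with "offset": the shift along the tool's x, y, z in m, a list of three; "yaw": the turn about the tool's y in rad. In form: [{"offset": [dx, dy, dz], "yaw": yaw}, ...]. A call has 1 to 12 rows; each row is the pose to reach, as a shift and turn from the pose measured when the call began, along the tool's axes at that moment; what a row does not reach only later rows make up. A row lasts 1/12 s, in which the tool goes at most 41.7 mm and 7.16 degrees, less where a joint would pass 70% of its speed; a pose out of reach is approached as far as the arm can. A call with a gripper value outside its range is refused whole. "fingers" is the finger opening in m, from 0 to 0.0854, set as the call begins (left out, the last holds). The fingers move at their own pace and stop on an object; "grip_force" is the grip in N (left out, the last holds). Time passes only in rows, so rows that repeat a pose let the fingers close. It gives the time, the measured TCP pose, the force and the opening at its end, in the units of the state.
- ctrl.sense(): the state, without advancing time (a new reading comes with each control period).
- ctrl.capture(name): name is "scene" or "top" or "wrist"; returns a dict with "img" (420x560x3 uint8, red, green, blue), "intrinsics" (3x3 intrinsics, pixels), "T" (4x4, takes a point from camera to world coordinates); the wrist camera has in their place "mount" (4x4, takes a point from camera to tool coordinates, whose origin is the TCP and whose axes are the tool frame's). Camera axes: x right, y up, looking along -z (the intrinsics and any distortion apply to the point x, -y, -z); pixel columns grow to the right and rows downward; lengths in mm; the calibration is good to about 2 mm. A picture is of the moment at which its call begins: read the wrist's pose just before it. There is no depth.
- ctrl.finish_job(): hands the job in, once; it reports no verdict.
Trained networks look in the newest picture that a camera, given by its name, has taken for a name from the list of things; names that differ only in an ending like _2 or _b are one class to them, and where a whole thing is asked for, a point or a joint stands for the part that bears it (a point fixed in the world has none). Each returns a list of dicts, best first, with "score" (0 to 1); they miss things now and then, are a little off and sometimes report something else, mostly with a low value. They report only what shows in the picture. A call takes as long as a camera call.
- ctrl.boxes_of(camera, target): "box" ([left, top, right, bottom] in pixels, round what is visible of it).
- ctrl.regions_of(camera, target): "region" (420x560 bool, what is visible of it) and "box" ([left, top, right, bottom] in pixels, round what is visible of it).
The state is a dict: "time_s": time; "joints": joint angles; "dq": joint speeds; "tau": joint torques, N m; "eef_pos": TCP position; "ee_rot": TCP orientation; "force": force on the tool from outside, world axes, zero at the start; "wrist_torque": the same for the moment, N m; "grip_width": opening from 0.0 (shut) to 1.0 (fully open).
Only numpy, scipy, OpenCV 4.12 (cv2) and the standard library are available. Lean on these libraries where they do the work, as an engineer would, in place of code of your own. Each camera call takes 0.05 s, during which the arm holds its last target.

## Working session

There is one attempt and no reset: what is moved stays moved. The work goes in short steps, Python scripts to look and compute and a tool call to move; the robot and the scene stay as the last step left them, time stands still between calls to the robot, and variables do not carry over. Pictures are saved under pics/ and viewed, and the job is handed in when it is done.

Besides the shell and the picture viewer there is one more tool, called after "Request:" by a JSON object that holds its "name" and its "arguments", one argument or row to a line. jog_arm: Moves the arm, as the interface text tells. Its arguments: {"type":"object","properties":{"targets":{"type":"array"},"fingers":{"type":"number"},"grip_force":{"type":"number"}},"required":["targets"]}

```bash
mkdir -p pics; ls; python3 - <<'E'
from rig import ctrl
import cv2
s=ctrl.sense(); print(s)
for n in("scene","top","wrist"):
    c=ctrl.capture(n); cv2.imwrite(f"pics/{n}0.png",c["img"][:,:,::-1]); print(n,c["intrinsics"],c.get("T",c.get("mount")),[k for k in c])
    for t in("air_block","guard_tab","vent_top","guard","toggle"):
        print(t,[(b["score"],b["box"]) for b in ctrl.boxes_of(n,t)][:2])
E
```

```text
pics
{'time_s': 0.0, 'joints': array([-1.38138842e+00,  3.13420966e-01,  1.49844540e+00,  4.26876437e-05,
        1.33098955e+00, -2.23431414e-01]), 'dq': array([-8.59302283e-04,  9.52130206e-05, -7.73116902e-05,  5.61875574e-04,
       -1.16677715e-03, -7.03089311e-04]), 'tau': array([-7.68889822e-04, -4.12260246e+01, -2.59746695e+01, -2.57286119e-04,
        4.00969380e-03, -9.57170343e-08]), 'eef_pos': array([ 210.56880005, -480.63137341,  222.54680579]), 'ee_rot': array([ 0.59219319, -0.59153053,  0.38720985, -0.38661013]), 'force': array([-0.40427705, -1.28911302,  0.23855912]), 'wrist_torque': array([-0.01823722, -0.00350344, -0.00040866]), 'grip_width': 0.9991645601216288}
scene [[435.99492685   0.         278.65602804]
 [  0.         435.99492685 203.07753887]
 [  0.           0.           1.        ]] [[-7.88794823e-01  3.15940015e-01 -5.27242482e-01  3.90090921e+01]
 [-6.14333131e-01 -4.33060301e-01  6.59585916e-01  6.68322693e+02]
 [-1.99382037e-02  8.44180480e-01  5.35688141e-01  6.91966724e+02]
 [ 0.00000000e+00  0.00000000e+00  0.00000000e+00  1.00000000e+00]] ['img', '
[... 601 characters left out ...]
', 'T']
air_block [(0.69, [339.9, 222.4, 408.9, 286.3])]
guard_tab [(0.76, [357.8, 227.3, 393.8, 266.3]), (0.63, [234.2, 236.1, 259.3, 253.7])]
vent_top []
guard [(0.91, [354.3, 224.6, 391.4, 265.0])]
toggle []
wrist [[368.44888213   0.         277.82026993]
 [  0.         368.44888213 204.7745188 ]
 [  0.           0.           1.        ]] [[ 9.99999782e-01 -4.11179233e-04  5.17237587e-04 -5.90652925e-01]
 [ 6.21661162e-04  3.20185318e-01 -9.47354725e-01 -1.50807438e+02]
 [ 2.23920708e-04  9.47354840e-01  3.20185503e-01  8.24554801e+01]
 [ 0.00000000e+00  0.00000000e+00  0.00000000e+00  1.00000000e+00]] ['img', 'intrinsics', 'mount']
air_block []
guard_tab []
vent_top []
guard []
toggle []
```

View pictures.

```bash
python3 - <<'E'
import cv2
for n,(x0,y0,x1,y1) in {"scene":(280,110,460,245),"top":(300,180,440,300)}.items():
    i=cv2.imread(f"pics/{n}0.png"); c=cv2.resize(i[y0:y1,x0:x1],None,fx=4.4,fy=4.4,interpolation=cv2.INTER_CUBIC); cv2.imwrite(f"pics/{n}0c.png",c)
E
```

```text
(no output)
```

View pics/scene0.png

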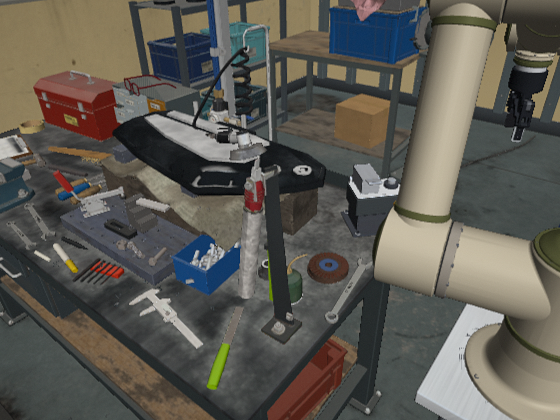

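View pics/top0.png

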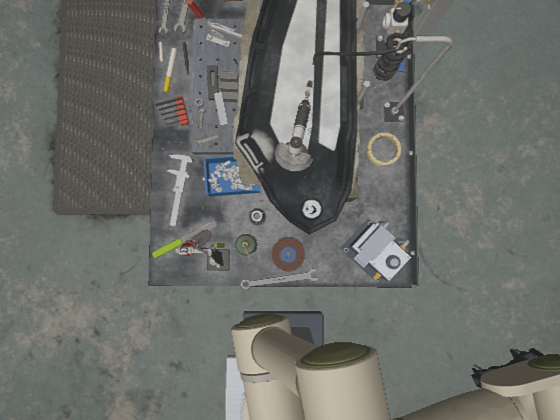

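View pics/wrist0.png

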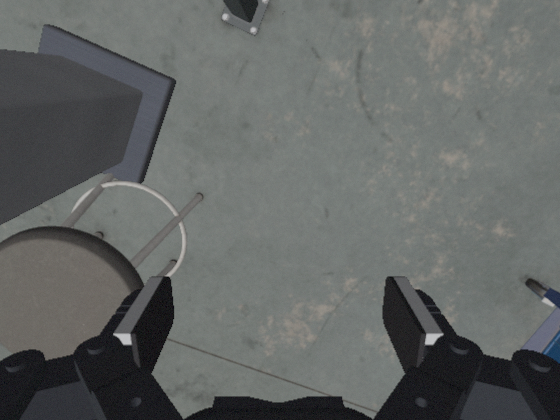

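```bash
echo
```

```text
(no output)
```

View pics/top0c.png

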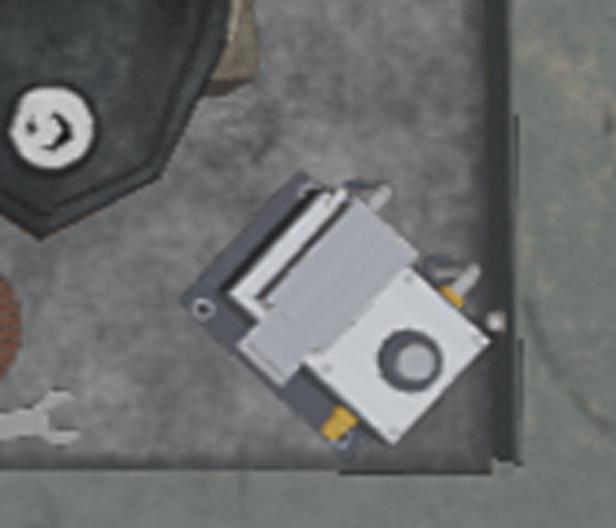

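View pics/scene0c.png

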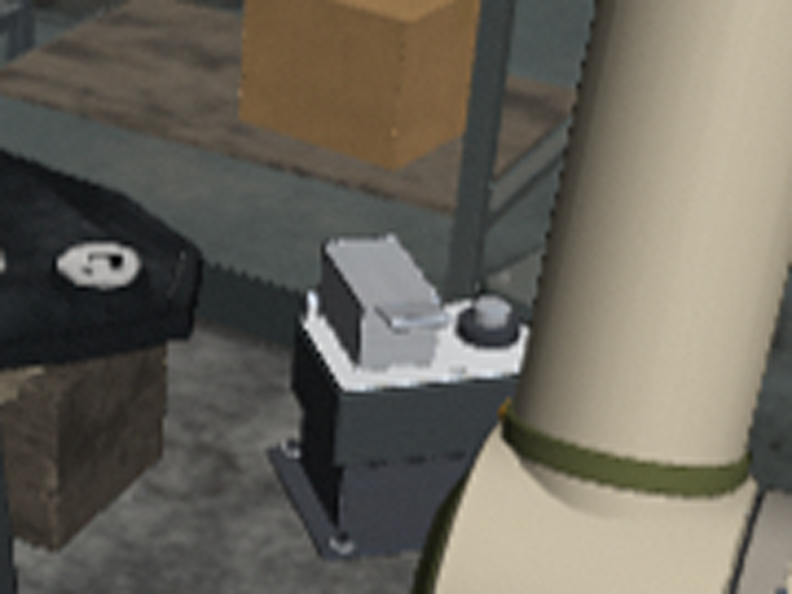

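```bash
cat > h.py <<'E'
import numpy as np, cv2
from scipy.spatial.transform import Rotation as R
def proj(c,P):
    T=c["T"];K=c["intrinsics"]
    p=(np.asarray(P,float)-T[:3,3])@T[:3,:3]
    q=np.stack([p[:,0],-p[:,1],-p[:,2]],1); u=q@K.T
    return u[:,:2]/u[:,2:]
def blk(pose,P):
    x,y,th=pose; P=np.asarray(P,float)*1000
    c,s=np.cos(th),np.sin(th)
    return np.stack([x+c*P[:,0]-s*P[:,1],y+s*P[:,0]+c*P[:,1],P[:,2]],1)
def rot(s): 
    q=s["ee_rot"]; return R.from_quat([q[1],q[2],q[3],q[0]]).as_matrix()
def wristcam(c,s):
    M=np.eye(4); M[:3,:3]=rot(s); M[:3,3]=s["eef_pos"]; return dict(img=c["img"],intrinsics=c["intrinsics"],T=M@c["mount"])
E
python3 - <<'E'
from h import *
from rig import ctrl
from scipy.optimize import least_squares
c=ctrl.capture("top"); d=ctrl.capture("scene")
own=[(0,-.038,.128),(-.045,-.068,.110),(.045,-.068,.110),(-.065,.032,.163)]
px=np.array([(415,362),(392,444),(491,341),(263,367)])/4.4+[300,180]
own2=[(0,-.038,.128),(-.065,.032,.163)]; px2=np.array([(493,310),(414,322)])/4.4+[280,110]
f=lambda p:np.r_[(proj(c,blk(p,own))-px).ravel()]
r=least_squares(f,[400,-270,.8]); print(r.x,f(r.x).round(1))
g=lambda p:np.r_[f(p),(proj(d,blk(p,own2))-px2).ravel()]
r2=least_squares(g,[400,-270,.8]); print(r2.x,g(r2.x).round(1))
p=r2.x
for n,P in dict(hinge=(.042,.032,.120),tab=(-.065,.032,.163),tip0=(-.02,.032,.147),tip9=(.02,.032,.147),vent=(0,-.038,.128)).items(): print(n,blk(p,[P]).round(1))
for n,cc in(("top",c),("scene",d)):
    img=np.ascontiguousarray(cc["img"][:,:,::-1])
    W=[(sx*.045,sy*.068,z) for z in(.058,.11) for sx in(-1,1) for sy in(-1,1)]
    W+=[(x,y,.161) for x in(-.037,.042) for y in(.009,.055)]+own+[(sx*.06,sy*.075,0) for sx in(-1,1) for sy in(-1,1)]
    x0,y0=(300,180) if n=="top" else (280,110)
    big=cv2.resize(img[y0:y0+130,x0:x0+150],None,fx=4.4,fy=4.4)
    for u in proj(cc,blk(p,W)): cv2.circle(big,tuple(int(v) for v in (u-[x0,y0])*4.4),3,(0,0,255),-1)
    cv2.imwrite(f"pics/{n}1.png",big)
for t in("casting_nose","tube_post","tape_roll","oil_can","disc_a"):
    print(t,[(b["score"],b["box"]) for b in ctrl.boxes_of("top",t)][:2])
s=ctrl.sense(); print(rot(s).round(3))
E
```

```text
[ 452.25754299 -259.8319634    -0.73618883] [-0.4 -0.2  0.4  1.4  0.6 -0.6 -0.6 -0.6]
[ 452.35612941 -260.15544429   -0.75196993] [-0.4 -0.1  0.   1.5  0.7 -0.2 -0.6 -1.  -1.  -0.5  1.  -0.2]
hinge [[ 504.9 -265.5  120. ]]
tab [[ 426.7 -192.4  163. ]]
tip0 [[ 459.6 -223.1  147. ]]
tip9 [[ 488.8 -250.4  147. ]]
vent [[ 426.4 -287.9  128. ]]Traceback (most recent call last):
  File "<stdin>", line 23, in <module>
ValueError: it knows: air_block, caliper, cast_boss, disc, flap_disc, guard, guard_hinge, guard_tab, oil_can, scraper, spanner, tape_roll, toggle, toggle_tip, tube_post, vent, vent_top
```

View pics/top1.png

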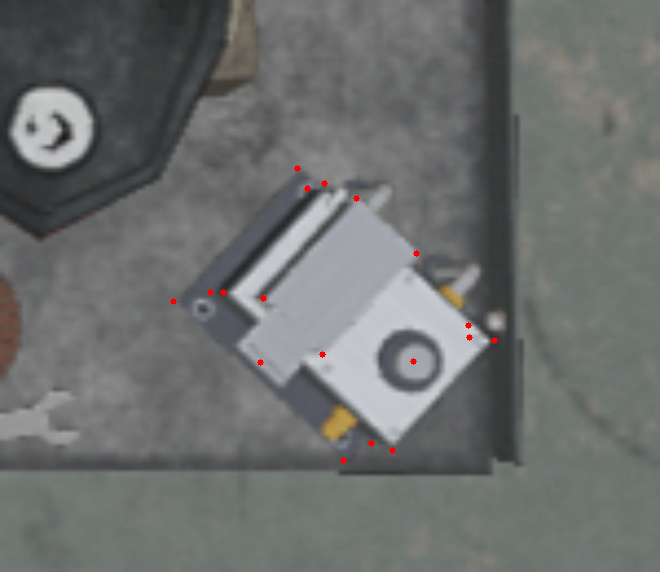

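View pics/scene1.png

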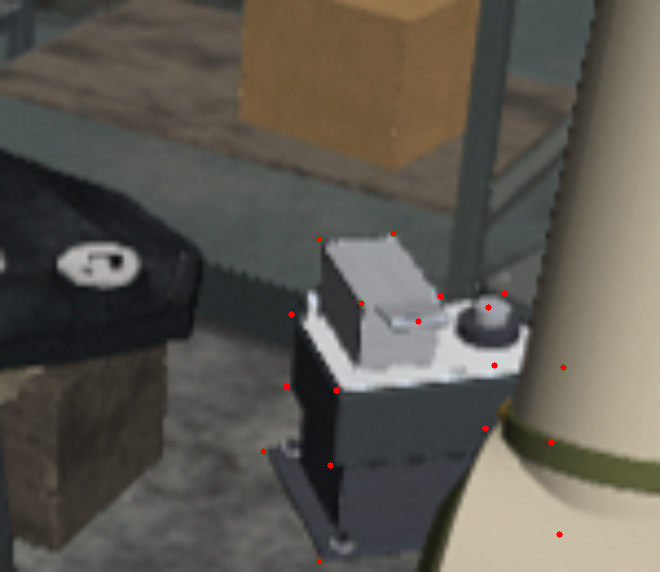

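```bash
python3 - <<'E'
from h import *
from rig import ctrl
s=ctrl.sense(); A=rot(s); print(s["time_s"]); print(A.round(3))
print("tool z yaw",np.arctan2(A[1,2],A[0,2]),"tool x yaw",np.arctan2(A[1,0],A[0,0]))
E
```

```text
1.0
[[ 0.401 -0.     0.916]
 [-0.916  0.     0.401]
 [-0.    -1.    -0.   ]]
tool z yaw 0.4127816340455646 tool x yaw -1.158014692935215
```

Request:
{"name": "jog_arm", "arguments": {
  "targets": [
    {"offset": [-0.01, 0, 0.014], "yaw": -0.08},
    {"offset": [-0.028, 0, 0.038], "yaw": -0.2},
    {"offset": [-0.048, 0, 0.065], "yaw": -0.32},
    {"offset": [-0.068, 0, 0.092], "yaw": -0.44},
    {"offset": [-0.088, 0, 0.119], "yaw": -0.56},
    {"offset": [-0.108, 0, 0.146], "yaw": -0.68},
    {"offset": [-0.128, 0, 0.173], "yaw": -0.8},
    {"offset": [-0.148, 0, 0.2], "yaw": -0.92},
    {"offset": [-0.168, 0, 0.227], "yaw": -1.04},
    {"offset": [-0.188, 0, 0.254], "yaw": -1.16},
    {"offset": [-0.206, 0, 0.279], "yaw": -1.28},
    {"offset": [-0.219, 0, 0.296], "yaw": -1.4}
  ],
  "fingers": 0,
  "grip_force": 20
}}

```text
time_s: 2.0
eef_pos: [394.7, -159.4, 223.3]
ee_rot: [-0.702, 0.702, 0.088, -0.088]
force: [-0.1, -0.7, 0.4]
grip_width: -0.002
```

Request:
{"name": "jog_arm", "arguments": {
  "targets": [
    {"offset": [0, 0, 0], "yaw": -0.12},
    {"offset": [0, 0, 0], "yaw": -0.24},
    {"offset": [0, 0, 0], "yaw": -0.36},
    {"offset": [0, 0, 0], "yaw": -0.48},
    {"offset": [0, 0, 0], "yaw": -0.55}
  ]
}}

```text
time_s: 2.42
eef_pos: [394.8, -159.3, 223.4]
ee_rot: [-0.65, 0.651, 0.277, -0.277]
force: [-0.0, -0.1, 0.0]
grip_width: 0.001
```

```bash
python3 - <<'E'
from h import *
from rig import ctrl
s=ctrl.sense(); A=rot(s); c=ctrl.capture("wrist"); cv2.imwrite("pics/wrist2.png",c["img"][:,:,::-1])
print(s["time_s"],s["eef_pos"],"tool z yaw",np.arctan2(A[1,2],A[0,2]),s["force"],s["grip_width"],s["joints"].round(2))
w=wristcam(c,s); p=(452.36,-260.16,-.752)
W=[(sx*.045,sy*.068,.11) for sx in(-1,1) for sy in(-1,1)]+[(x,y,.161) for x in(-.037,.042) for y in(.009,.055)]+[(0,-.038,.128),(-.065,.032-.017,.163),(-.065,.032+.017,.163),(-.06,.075,0)]
img=np.ascontiguousarray(c["img"][:,:,::-1])
for u in proj(w,blk(p,W)): print(u.round(0)); cv2.circle(img,tuple(int(v) for v in u),2,(0,0,255),-1)
cv2.imwrite("pics/wrist2p.png",img)
E
```

```text
2.4167 [ 394.77797302 -159.33550343  223.37015271] tool z yaw 2.3764149719693184 [-0.03958191 -0.12842182  0.00331949] 0.000801370056224283 [-0.66  0.09  1.77  0.    1.28 -1.47]
[152. 276.]
[320. 274.]
[165. 366.]
[318. 364.]
[242. 323.]
[309. 322.]
[247. 411.]
[308. 410.]
[189. 337.]
[249. 288.]
[301. 288.]
[316. 211.]
```

View pics/wrist2p.png

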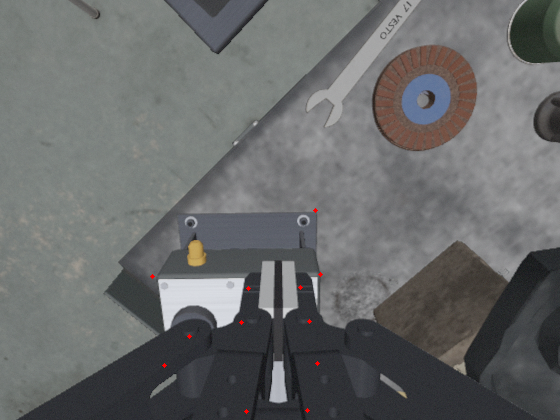

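```bash
python3 - <<'E'
import cv2
i=cv2.imread("pics/wrist2p.png")[195:375,130:350]; cv2.imwrite("pics/w2c.png",cv2.resize(i,None,fx=3.3,fy=3.3,interpolation=cv2.INTER_CUBIC))
E
```

```text
(no output)
```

View pics/w2c.png

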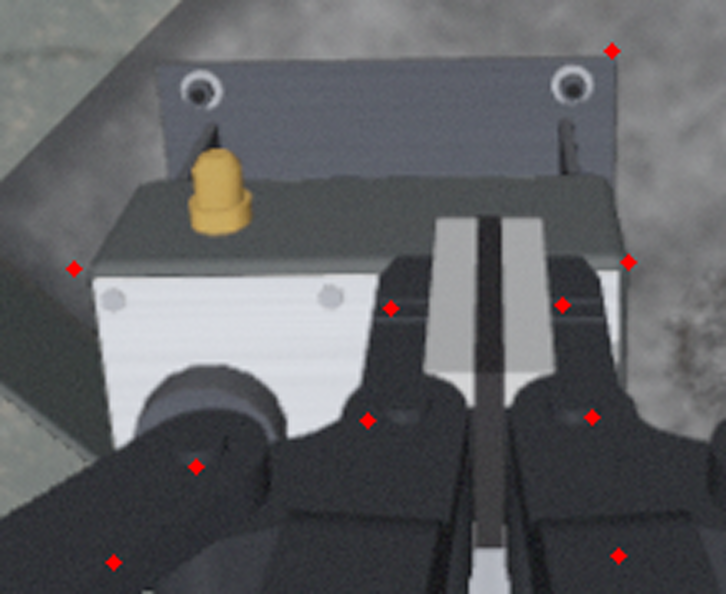

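```bash
python3 - <<'E'
from h import *
from rig import ctrl
from scipy.optimize import least_squares
c=ctrl.capture("top"); s=ctrl.sense(); w=wristcam(ctrl.capture("wrist"),s)
own=[(0,-.038,.128),(-.065,.032,.163),(-.06,.075,0),(.06,.075,0),(.042,.009,.161)]
px=np.array([(414,362),(263,367),(181,299),(299,171),(416,258)])/4.4+[300,180]
own2=[(-.06,.075,0),(-.06,-.075,0),(-.045,.066,.108),(-.045,-.066,.108)]
px2=np.array([(615,56),(158,66),(626,263),(88,270)])/3.3+[130,195]
f=lambda p:(proj(c,blk(p,own))-px).ravel()
g=lambda p:(proj(w,blk(p,own2))-px2).ravel()
for nm,h in(("top",f),("wrist",g),("both",lambda p:np.r_[f(p),g(p)])):
    r=least_squares(h,[450,-260,-.75],loss="soft_l1"); p=r.x; print(nm,p.round(3),h(p).round(1),[blk(p,[P])[0,:2].round(1) for P in((-.065,.032,.163),(0,-.038,.128))])
for t in ("casting nose",): pass
# nose tip at assumed heights
T=c["T"];K=c["intrinsics"]
for u in((309,234),(336,219),(350,184)):
  d=np.linalg.solve(K,[u[0],u[1],1]); d=T[:3,:3]@(d*[1,-1,-1])
  for z in(170,230): k=(z-T[2,3])/d[2]; print(u,(T[:3,3]+k*d).round(0))
E
```

```text
top [ 451.07  -261.301   -0.752] [ 0.3  0.4 -0.2 -0.5 -1.2  1.   0.2 -0.1  0.5 -0.5] [array([ 425.5, -193.5]), array([ 425.1, -289. ])]
wrist [ 454.097 -260.789   -0.753] [ 0.3  0.1  0.1 -0.6 -0.9 -0.1  0.5  0.4] [array([ 428.5, -193. ]), array([ 428.1, -288.5])]
both [ 453.72  -260.901   -0.754] [ 0.1 -0.6 -0.4 -1.6 -1.3 -0.   0.1 -1.1  0.3 -1.5  0.1 -0.  -0.2 -0.8
 -1.3 -0.2  0.1  0.1] [array([ 428.3, -193.1]), array([ 427.7, -288.6])]
(309, 234) [497. -66. 170.]
(309, 234) [496. -63. 230.]
(336, 219) [ 535. -134.  170.]
(336, 219) [ 532. -127.  230.]
(350, 184) [ 624. -170.  170.]
(350, 184) [ 616. -161.  230.]
```

Request:
{"name": "jog_arm", "arguments": {
  "targets": [
    {"offset": [-0.001, 0.02, 0], "yaw": -0.006},
    {"offset": [-0.002, 0.045, 0], "yaw": -0.012},
    {"offset": [-0.002, 0.068, -0.005], "yaw": -0.012},
    {"offset": [-0.002, 0.068, -0.017], "yaw": -0.012},
    {"offset": [-0.002, 0.068, -0.025], "yaw": -0.012},
    {"offset": [-0.002, 0.068, -0.025], "yaw": -0.012}
  ]
}}

```text
time_s: 3.07
eef_pos: [412.2, -179.3, 155.7]
ee_rot: [-0.65, 0.651, 0.278, -0.277]
force: [0.4, 0.8, -0.3]
grip_width: -0.003
```

```bash
cat >> h.py <<'E'
PB=(453.2,-261.0,-.753)
def own(s):
    x,y,th=PB; c,q=np.cos(th),np.sin(th); d=s["eef_pos"][:2]-[x,y]
    return np.array([c*d[0]+q*d[1],-q*d[0]+c*d[1],s["eef_pos"][2]])
def look(ctrl,n,name,box,f):
    c=ctrl.capture(n); x0,y0,x1,y1=box
    cv2.imwrite(f"pics/{name}.png",cv2.resize(c["img"][y0:y1,x0:x1,::-1],None,fx=f,fy=f,interpolation=cv2.INTER_CUBIC)); return c
E
python3 - <<'E'
from h import *
from rig import ctrl
s=ctrl.sense(); A=rot(s); print(s["time_s"],own(s).round(1),np.arctan2(A[1,2],A[0,2]),s["force"].round(2))
look(ctrl,"top","top3",(310,190,440,290),5); look(ctrl,"scene","scene3",(280,100,440,220),4.5)
E
```

```text
3.0667 [-85.8  31.6 155.7] 2.377960832822004 [ 0.41  0.76 -0.29]
```

View pics/top3.png

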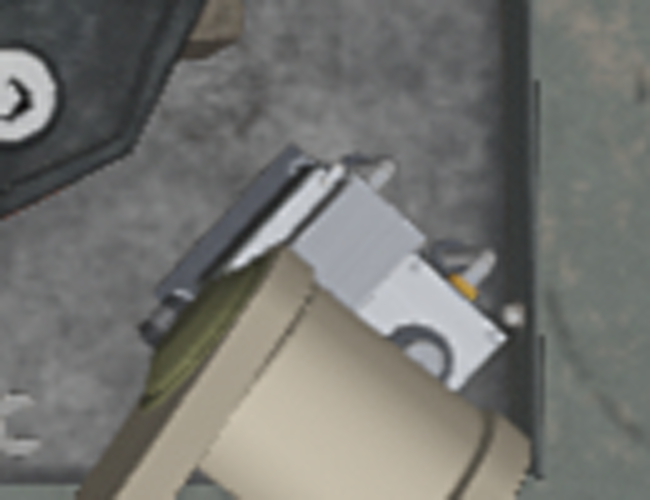

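View pics/scene3.png

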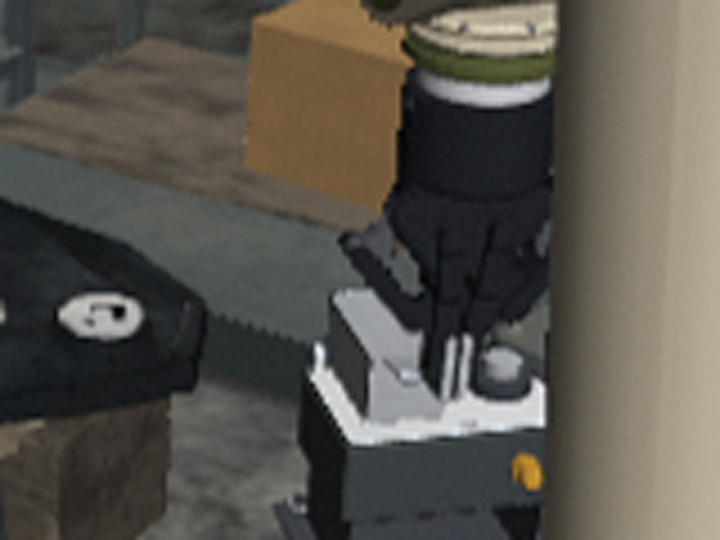

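```bash
python3 - <<'E'
from h import *
from rig import ctrl
s=ctrl.sense(); A=rot(s); c=ctrl.capture("scene")
q=lambda P:((proj(c,np.array(P))-[280,100])*4.5).round(0)
e=s["eef_pos"]
print("tips",q([e+A@[dx,17,dz] for dx in(-14,0,14) for dz in(-11,11)]))
print("tab",q(blk(PB,[(-.065,.015,.163),(-.065,.032,.163),(-.065,.049,.163)])), "vent",q(blk(PB,[(0,-.038,.128)])))
print("guard top",q(blk(PB,[(-.037,.009,.161),(-.037,.055,.161),(.042,.009,.161),(.042,.055,.161)])))
i=cv2.resize(c["img"][140:195,350:400,::-1],None,fx=12,fy=10,interpolation=cv2.INTER_CUBIC);cv2.imwrite("pics/sc4.png",i)
E
```

```text
tips [[455. 418.]
 [469. 439.]
 [430. 421.]
 [444. 442.]
 [405. 423.]
 [419. 444.]]
tab [[457. 369.]
 [427. 372.]
 [397. 375.]] vent [[499. 359.]]
guard top [[450. 347.]
 [369. 354.]
 [402. 282.]
 [326. 289.]]
```

View pics/sc4.png

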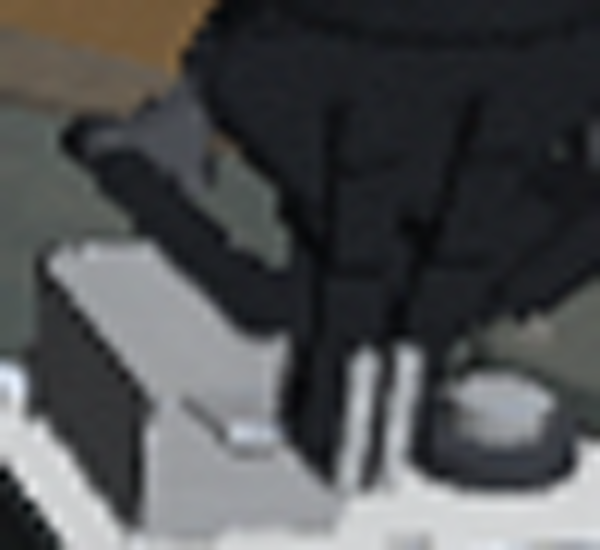

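```bash
python3 - <<'E'
from h import *
from rig import ctrl
s=ctrl.sense(); c=ctrl.capture("wrist"); cc=dict(intrinsics=c["intrinsics"],T=c["mount"])
for y in(5,17,30): print(y,proj(cc,[(dx,y,dz) for dz in(-11,11) for dx in(-14,14)]).round(0).tolist())
i=np.ascontiguousarray(c["img"][:,:,::-1]);cv2.imwrite("pics/w5.png",i)
d=ctrl.capture("scene")
q=lambda P:proj(d,np.array(P)).round(1).tolist()
A=rot(s);e=s["eef_pos"];print(e)
print(q([e+A@[0,17,0],e+A@[0,-56,0],e+A@[0,-130,0]]))
cv2.imwrite("pics/sc5.png",cv2.resize(d["img"][70:200,330:410,::-1],None,fx=5,fy=4.6))
E
```

```text
5 [[248.0, 286.0], [306.0, 286.0], [247.0, 245.0], [308.0, 245.0]]
17 [[250.0, 274.0], [305.0, 274.0], [249.0, 234.0], [306.0, 234.0]]
30 [[252.0, 262.0], [303.0, 262.0], [251.0, 225.0], [304.0, 225.0]]
[ 411.29100465 -178.24923659  155.87230579]
[[377.2, 195.9], [380.4, 169.1], [383.9, 139.7]]
```

View pics/w5.png

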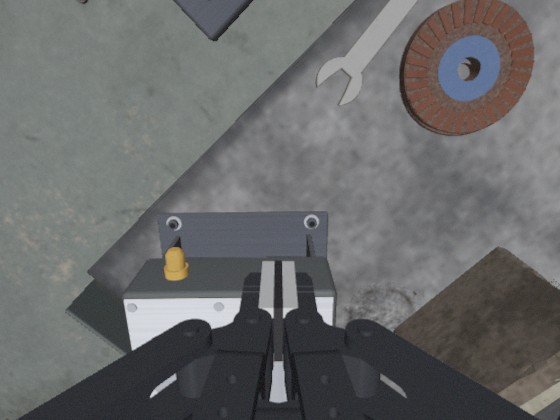

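View pics/sc5.png

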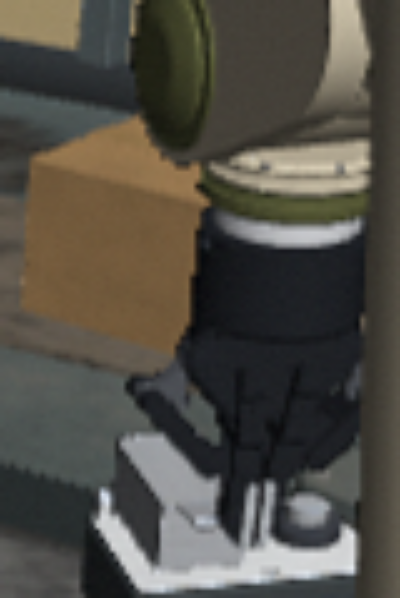

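Request:
{"name": "jog_arm", "arguments": {
  "targets": [
    {"offset": [0, 0.008, 0], "yaw": 0},
    {"offset": [0, 0.013, -0.003], "yaw": 0},
    {"offset": [0, 0.013, -0.006], "yaw": 0},
    {"offset": [0, 0.011, -0.008], "yaw": 0},
    {"offset": [0, 0.009, -0.0095], "yaw": 0},
    {"offset": [0, 0.007, -0.011], "yaw": 0}
  ]
}}

```text
time_s: 3.82
eef_pos: [418.7, -185.3, 148.9]
ee_rot: [0.65, -0.65, -0.278, 0.278]
force: [-5.7, 4.7, 2.5]
grip_width: -0.0
```

```bash
cat > lk.py <<'E'
import sys
from h import *
from rig import ctrl
s=ctrl.sense(); A=rot(s); print(s["time_s"],own(s).round(1),s["eef_pos"].round(1),np.arctan2(A[1,2],A[0,2]).round(3),s["force"].round(2))
d=look(ctrl,"scene",sys.argv[1],(330,110,420,200),6.6)
E
python3 lk.py s6
```

```text
3.8167 [-76.9  31.7 148.9] [ 418.7 -185.3  148.9] 2.38 [-5.68  4.68  2.54]
```

View pics/s6.png

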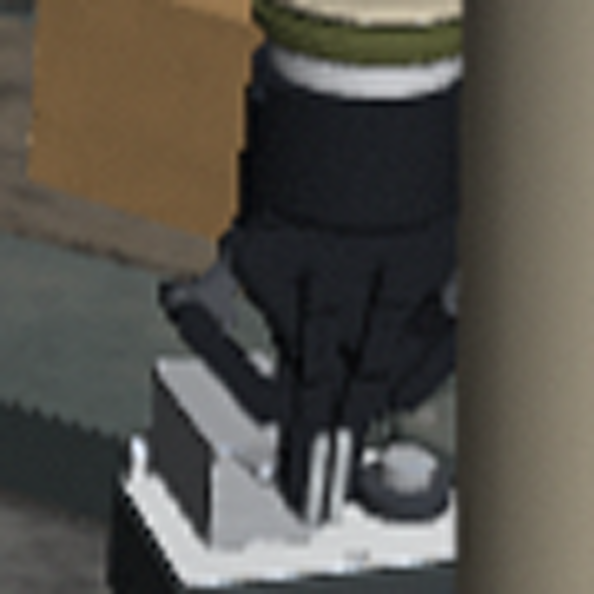

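Request:
{"name": "jog_arm", "arguments": {
  "targets": [
    {"offset": [0, -0.004, -0.0005], "yaw": 0},
    {"offset": [0, -0.008, -0.001], "yaw": 0},
    {"offset": [0, -0.012, -0.0035], "yaw": 0},
    {"offset": [0, -0.017, -0.0065], "yaw": 0},
    {"offset": [0, -0.022, -0.0095], "yaw": 0},
    {"offset": [0, -0.027, -0.0128], "yaw": 0},
    {"offset": [0, -0.0315, -0.0163], "yaw": 0},
    {"offset": [0, -0.036, -0.02], "yaw": 0}
  ]
}}

```text
time_s: 4.53
eef_pos: [433.6, -199.3, 186.0]
ee_rot: [0.65, -0.65, -0.278, 0.278]
force: [-1.8, 3.5, 1.9]
grip_width: 0.0
```

```bash
python3 lk.py s7
```

```text
4.5333 [-56.4  31.6 186. ] [ 433.6 -199.3  186. ] 2.38 [-1.75  3.54  1.85]
```

View pics/s7.png

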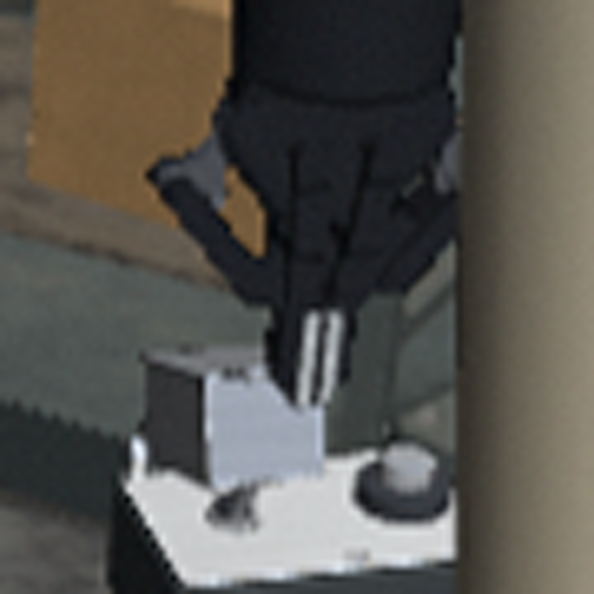

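Request:
{"name": "jog_arm", "arguments": {
  "targets": [
    {"offset": [0, -0.008, -0.007], "yaw": 0},
    {"offset": [0, -0.016, -0.016], "yaw": 0},
    {"offset": [0, -0.023, -0.0255], "yaw": 0},
    {"offset": [0, -0.028, -0.0355], "yaw": 0},
    {"offset": [0, -0.033, -0.046], "yaw": 0},
    {"offset": [0, -0.036, -0.057], "yaw": 0},
    {"offset": [0, -0.038, -0.068], "yaw": 0}
  ]
}}

```text
time_s: 5.17
eef_pos: [484.6, -248.1, 225.9]
ee_rot: [-0.649, 0.652, 0.279, -0.277]
force: [0.4, 2.0, 3.6]
grip_width: 0.002
```

```bash
python3 lk.py s8
```

```text
5.1667 [ 14.1  30.9 225.9] [ 484.6 -248.1  225.9] 2.38 [0.44 1.96 3.62]
```

View pics/s8.png

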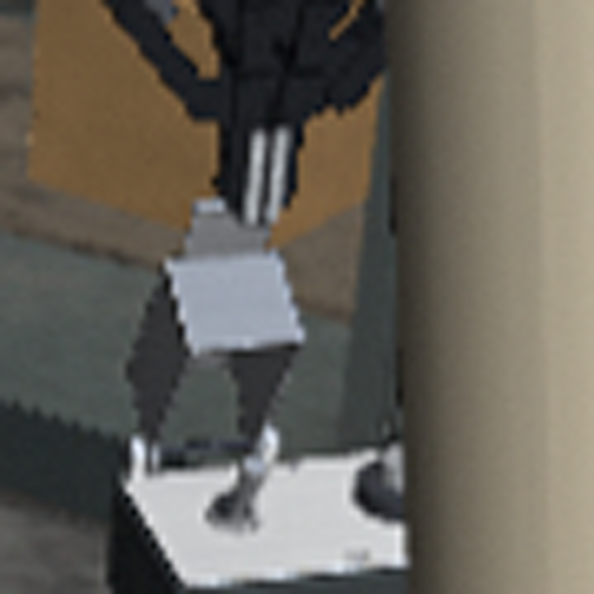

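Request:
{"name": "jog_arm", "arguments": {
  "targets": [
    {"offset": [0.002, -0.001, -0.01], "yaw": 0},
    {"offset": [0.004, -0.001, -0.02], "yaw": 0},
    {"offset": [0.004, -0.001, -0.028], "yaw": 0},
    {"offset": [0.004, -0.001, -0.034], "yaw": 0},
    {"offset": [0.004, -0.001, -0.034], "yaw": 0}
  ]
}}

```text
time_s: 5.63
eef_pos: [513.1, -270.5, 226.6]
ee_rot: [-0.648, 0.652, 0.279, -0.277]
force: [-0.4, -0.1, -0.4]
grip_width: 0.003
```

```bash
python3 lk.py s9; python3 - <<'E'
from h import *
from rig import ctrl
d=ctrl.capture("scene")
print(((proj(d,blk(PB,[(0,.032,.106),(-.02,.032,.147),(.02,.032,.147),(.042,.032,.12)]))-[330,110])*6.6).round(0))
E
```

```text
5.6333 [ 50.3  34.  226.6] [ 513.1 -270.5  226.6] 2.379 [-0.36 -0.08 -0.39]
[[227. 525.]
 [252. 459.]
 [219. 410.]
 [196. 443.]]
```

View pics/s9.png

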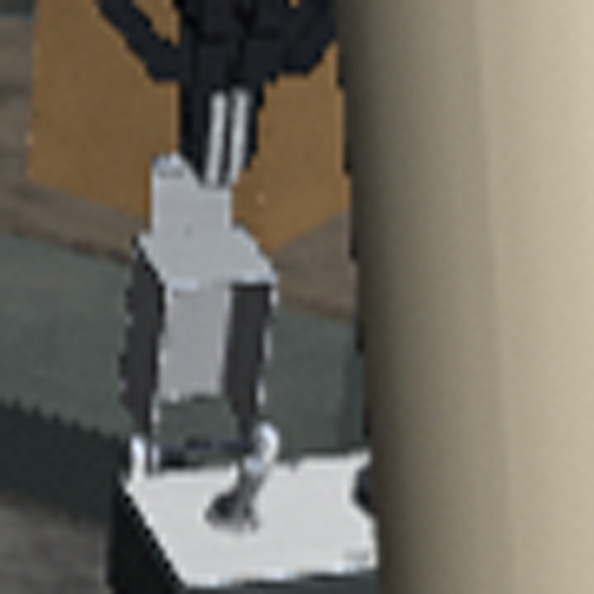

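Request:
{"name": "jog_arm", "arguments": {
  "targets": [
    {"offset": [0, 0, 0.02], "yaw": 0},
    {"offset": [0, 0, 0.05], "yaw": 0},
    {"offset": [0, 0, 0.08], "yaw": 0},
    {"offset": [0, 0, 0.102], "yaw": 0},
    {"offset": [0, 0.02, 0.104], "yaw": 0},
    {"offset": [0, 0.045, 0.104], "yaw": 0},
    {"offset": [0, 0.07, 0.104], "yaw": 0},
    {"offset": [0, 0.085, 0.104], "yaw": 0},
    {"offset": [0, 0.085, 0.104], "yaw": 0}
  ]
}}

```text
time_s: 6.48
eef_pos: [436.3, -197.1, 138.7]
ee_rot: [-0.65, 0.65, 0.278, -0.278]
force: [0.4, -0.1, 0.1]
grip_width: 0.003
```

```bash
python3 lk.py s10
```

```text
6.4833 [-56.1  35.1 138.7] [ 436.3 -197.1  138.7] 2.379 [ 0.4  -0.11  0.12]
```

View pics/s10.png

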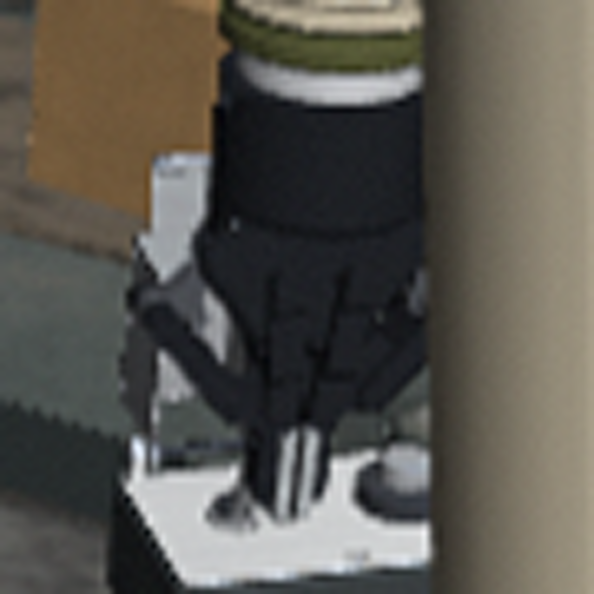

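Request:
{"name": "jog_arm", "arguments": {
  "targets": [
    {"offset": [0.002, -0.003, -0.008], "yaw": 0},
    {"offset": [0.002, -0.003, -0.016], "yaw": 0},
    {"offset": [0.002, -0.003, -0.022], "yaw": 0},
    {"offset": [0.002, -0.003, -0.028], "yaw": 0},
    {"offset": [0.002, -0.003, -0.034], "yaw": 0},
    {"offset": [0.002, -0.003, -0.04], "yaw": 0},
    {"offset": [0.002, -0.003, -0.046], "yaw": 0},
    {"offset": [0.002, -0.003, -0.05], "yaw": 0},
    {"offset": [0.002, -0.003, -0.052], "yaw": 0}
  ]
}}

```text
time_s: 7.28
eef_pos: [476.4, -232.6, 143.7]
ee_rot: [-0.649, 0.651, 0.279, -0.277]
force: [-0.2, 1.1, -0.1]
grip_width: 0.001
```

```bash
python3 lk.py s11
```

```text
7.2833 [ -2.5  36.6 143.7] [ 476.4 -232.6  143.7] 2.379 [-0.22  1.09 -0.11]
```

View pics/s11.png

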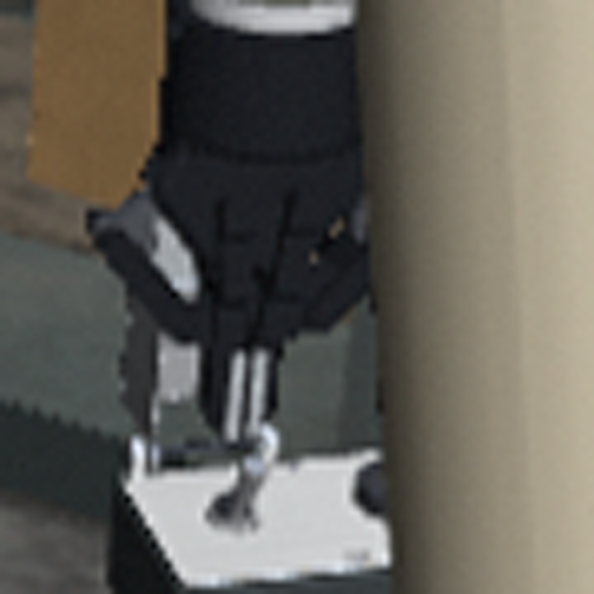

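```bash
python3 - <<'E'
from h import *
from rig import ctrl
s=ctrl.sense();A=rot(s);e=s["eef_pos"]
d=look(ctrl,"scene","s12",(345,165,385,195),18)
q=lambda P:((proj(d,np.array(P))-[345,165])*18).round(0).tolist()
print("tog",q(blk(PB,[(0,.032,.106),(-.02,.032,.147),(.02,.032,.147),(.042,.009,.12),(.042,.055,.12),(0,-.038,.128),(-.045,.068,.11)])))
for y in(-10,0,10,17): print(y,q([e+A@[0,y,11],e+A@[0,y,-11]]))
look(ctrl,"wrist","w12",(160,180,400,360),3.3)
look(ctrl,"top","t12",(310,190,440,290),5)
E
```

```text
tog [[348.0, 442.0], [418.0, 262.0], [328.0, 129.0], [414.0, 205.0], [116.0, 234.0], [826.0, 265.0], [205.0, 603.0]]
-10 [[375.0, 202.0], [327.0, 128.0]]
0 [[369.0, 263.0], [321.0, 189.0]]
10 [[363.0, 325.0], [315.0, 250.0]]
17 [[359.0, 367.0], [311.0, 292.0]]
```

View pics/s12.png

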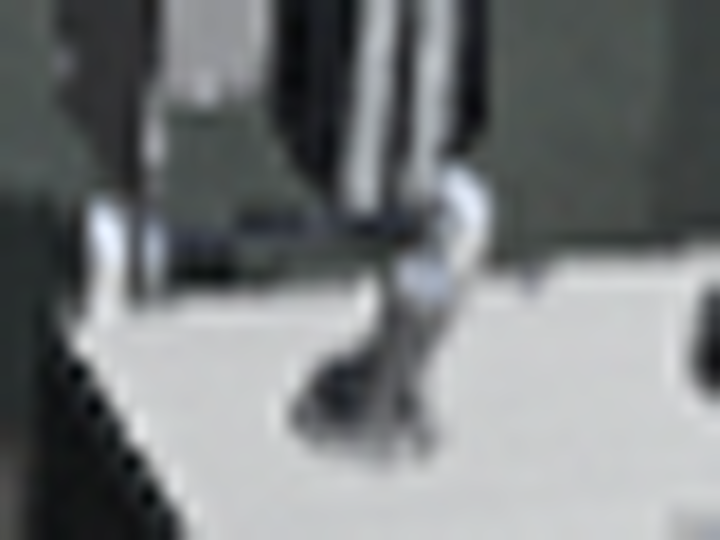

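View pics/w12.png

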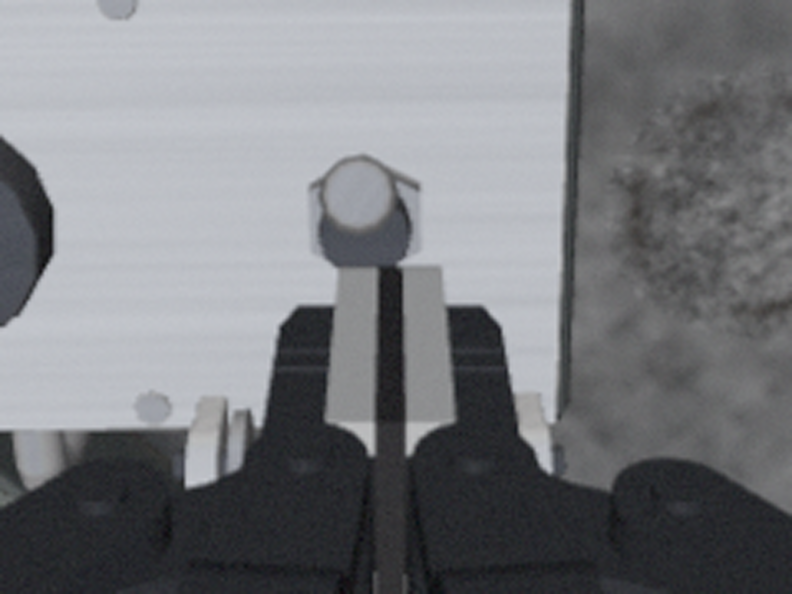

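Request:
{"name": "jog_arm", "arguments": {
  "targets": [
    {"offset": [-0.002, -0.012, 0], "yaw": 0},
    {"offset": [-0.004, -0.018, 0.006], "yaw": 0},
    {"offset": [-0.004, -0.018, 0.03], "yaw": 0},
    {"offset": [-0.004, -0.018, 0.05], "yaw": 0},
    {"offset": [-0.004, -0.005, 0.052], "yaw": 0},
    {"offset": [-0.004, 0.012, 0.052], "yaw": 0},
    {"offset": [-0.004, 0.019, 0.052], "yaw": 0},
    {"offset": [-0.004, 0.019, 0.052], "yaw": 0}
  ]
}}

```text
time_s: 8.15
eef_pos: [434.8, -198.4, 123.5]
ee_rot: [-0.65, 0.65, 0.278, -0.278]
force: [-0.4, -0.0, -0.1]
grip_width: 0.002
```

```bash
python3 lk.py s13;  python3 -c "
from h import *
from rig import ctrl
look(ctrl,'wrist','w13',(160,180,400,360),3.3)"
```

```text
8.15 [-56.2  33.1 123.5] [ 434.8 -198.4  123.5] 2.379 [-0.37 -0.03 -0.12]
```

View pics/s13.png

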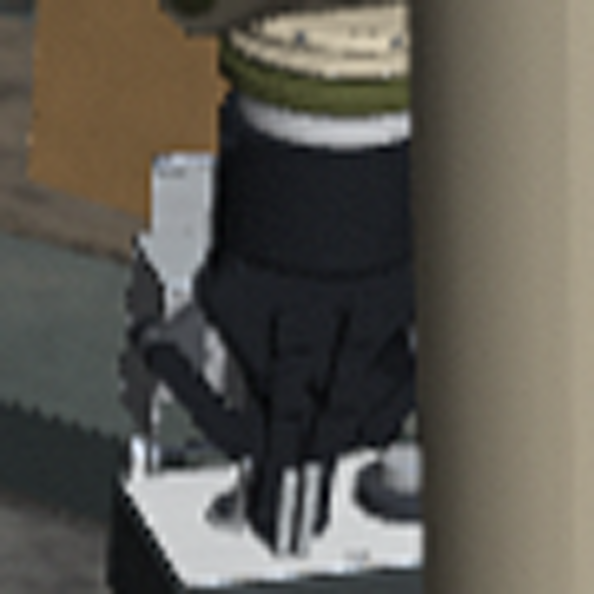

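View pics/w13.png

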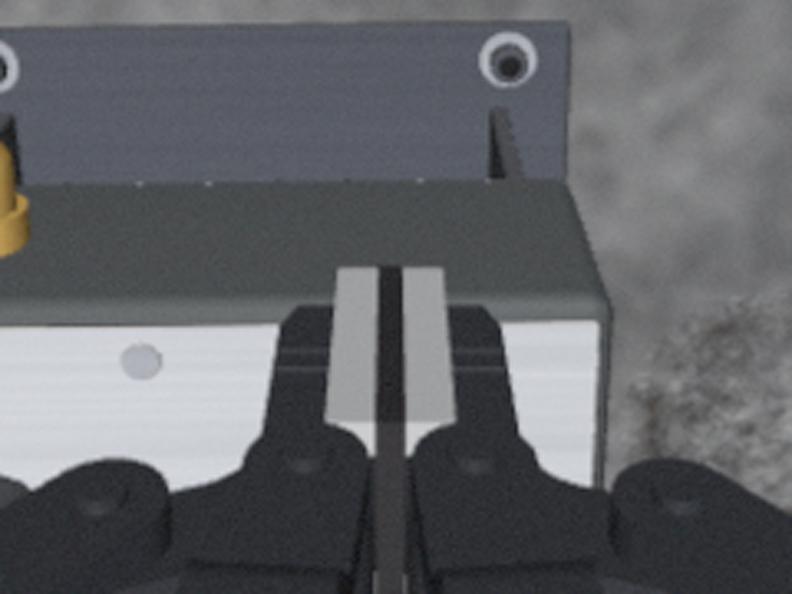

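Request:
{"name": "jog_arm", "arguments": {
  "targets": [
    {"offset": [0, 0, -0.008], "yaw": 0},
    {"offset": [0, 0, -0.016], "yaw": 0},
    {"offset": [0, 0, -0.022], "yaw": 0},
    {"offset": [0, 0, -0.027], "yaw": 0},
    {"offset": [0, 0, -0.032], "yaw": 0},
    {"offset": [0, 0, -0.037], "yaw": 0},
    {"offset": [0, 0, -0.042], "yaw": 0}
  ]
}}

```text
time_s: 8.83
eef_pos: [466.5, -228.6, 125.1]
ee_rot: [-0.649, 0.651, 0.279, -0.277]
force: [0.0, 0.7, -0.6]
grip_width: -0.001
```

```bash
python3 lk.py s14;  python3 -c "
from h import *
from rig import ctrl
look(ctrl,'wrist','w14',(160,180,400,360),3.3)"
```

```text
8.8333 [-12.5  32.8 125.1] [ 466.5 -228.6  125.1] 2.379 [ 0.02  0.68 -0.58]
```

View pics/s14.png

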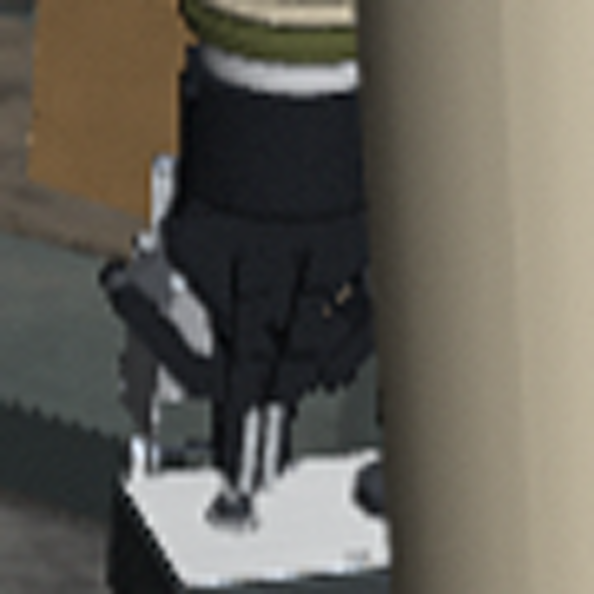

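View pics/w14.png

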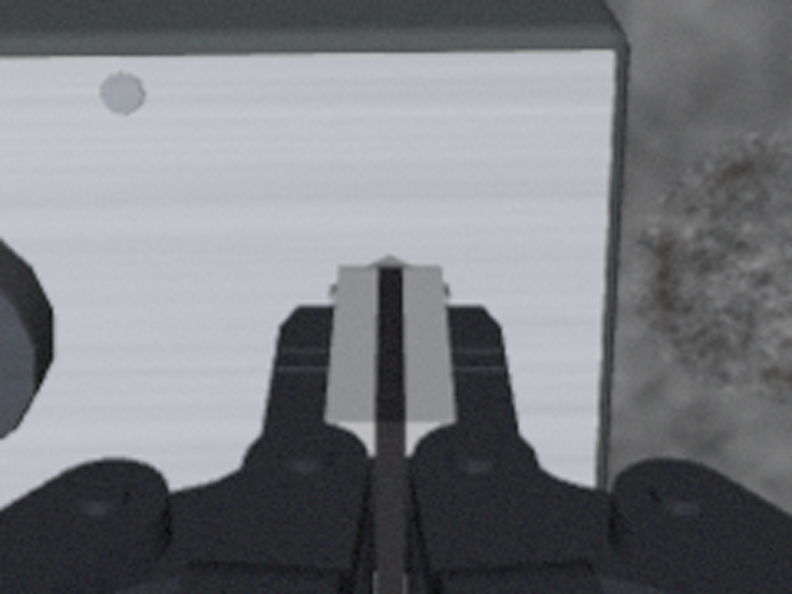

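Request:
{"name": "jog_arm", "arguments": {
  "targets": [
    {"offset": [0, 0, -0.003], "yaw": 0},
    {"offset": [0, 0, -0.006], "yaw": 0},
    {"offset": [0, 0, -0.006], "yaw": 0},
    {"offset": [0, 0, 0.01], "yaw": 0},
    {"offset": [0, 0, 0.03], "yaw": 0},
    {"offset": [0, 0, 0.045], "yaw": 0},
    {"offset": [0, 0, 0.045], "yaw": 0}
  ]
}}

```text
time_s: 9.52
eef_pos: [432.7, -196.0, 124.9]
ee_rot: [-0.649, 0.651, 0.279, -0.278]
force: [-0.3, -0.6, -0.1]
grip_width: -0.001
```

```bash
python3 lk.py s15;  python3 -c "
from h import *
from rig import ctrl
look(ctrl,'wrist','w15',(160,180,400,360),3.3)"
```

```text
9.5167 [-59.4  33.4 124.9] [ 432.7 -196.   124.9] 2.38 [-0.32 -0.6  -0.09]
```

View pics/s15.png

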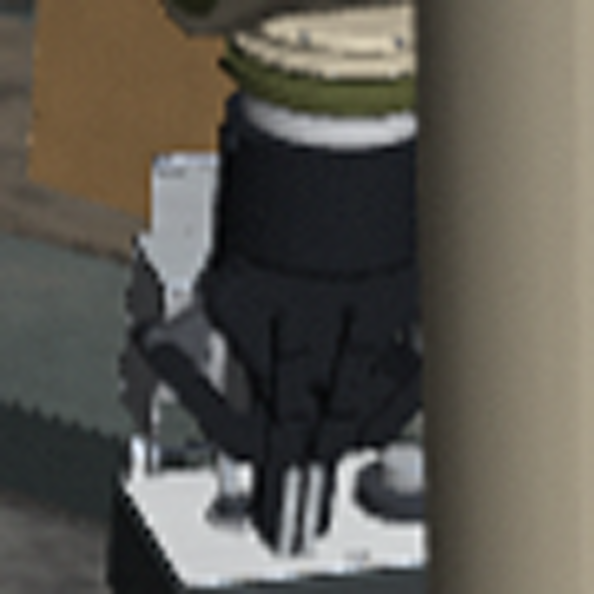

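Request:
{"name": "jog_arm", "arguments": {
  "targets": [
    {"offset": [0, -0.03, 0], "yaw": 0},
    {"offset": [0, -0.065, 0], "yaw": 0},
    {"offset": [0, -0.1, 0], "yaw": 0},
    {"offset": [0, -0.13, 0], "yaw": 0},
    {"offset": [-0.001, -0.15, -0.02], "yaw": 0},
    {"offset": [-0.001, -0.15, -0.055], "yaw": 0},
    {"offset": [-0.001, -0.15, -0.09], "yaw": 0},
    {"offset": [-0.001, -0.15, -0.125], "yaw": 0},
    {"offset": [-0.001, -0.15, -0.155], "yaw": 0},
    {"offset": [-0.001, -0.15, -0.172], "yaw": 0},
    {"offset": [-0.001, -0.15, -0.172], "yaw": 0}
  ]
}}

```text
time_s: 10.53
eef_pos: [559.1, -319.6, 274.1]
ee_rot: [-0.649, 0.652, 0.278, -0.277]
force: [0.1, 1.8, -0.4]
grip_width: 0.0
```

```bash
python3 lk.py s16;  python3 -c "
from h import *
from rig import ctrl
look(ctrl,'wrist','w16',(60,120,500,420),1.8)
look(ctrl,'scene','s16b',(270,20,430,200),3.3)"
```

```text
10.5333 [117.4  29.7 274.1] [ 559.1 -319.6  274.1] 2.378 [ 0.12  1.82 -0.39]
```

View pics/s16b.png

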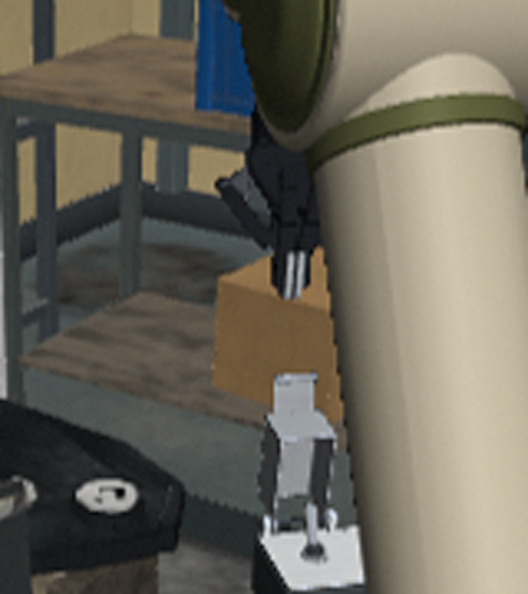

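View pics/w16.png

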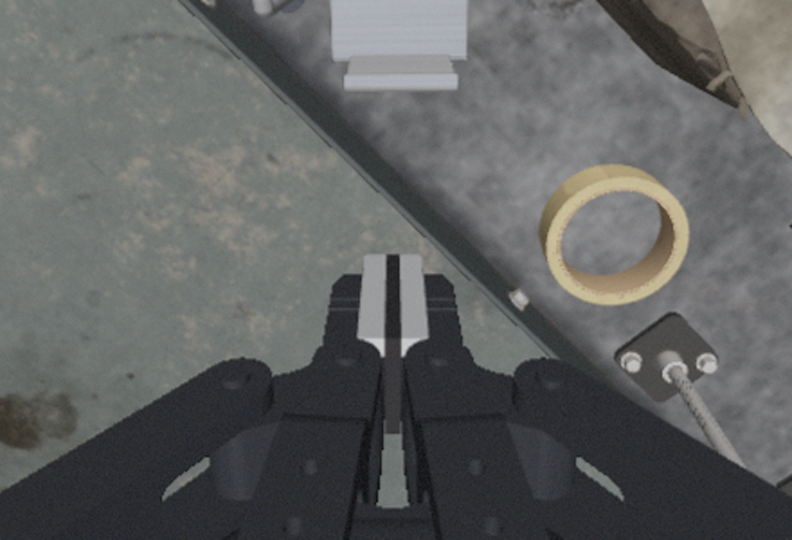

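```bash
python3 - <<'E'
from h import *
from rig import ctrl
s=ctrl.sense(); w=wristcam(ctrl.capture("wrist"),s); T=w["T"];K=w["intrinsics"]
for u in((404,70),(343,85),(458,85)):
  p=np.array(u)/1.8+[60,120]; d=np.linalg.solve(K,[*p,1]); d=T[:3,:3]@(d*[1,-1,-1]); k=(229.5-T[2,3])/d[2]
  print(own(dict(eef_pos=T[:3,3]+k*d)).round(1))
E
```

```text
[ 71.8  34.7 229.5]
[ 76.3  16.2 229.5]
[ 76.6  51.1 229.5]
```

Request:
{"name": "jog_arm", "arguments": {
  "targets": [
    {"offset": [0.002, 0.02, 0], "yaw": 0},
    {"offset": [0.003, 0.045, 0], "yaw": 0},
    {"offset": [0.003, 0.062, 0], "yaw": 0},
    {"offset": [0.003, 0.067, 0], "yaw": 0},
    {"offset": [0.003, 0.067, 0], "yaw": 0}
  ]
}}

```text
time_s: 11.15
eef_pos: [559.2, -314.2, 209.0]
ee_rot: [-0.649, 0.651, 0.279, -0.278]
force: [0.2, -0.4, 0.4]
grip_width: -0.002
```

```bash
python3 lk.py s17;  python3 -c "
from h import *
from rig import ctrl
look(ctrl,'wrist','w17',(60,120,500,420),1.8)"
```

```text
11.15 [113.7  33.7 209. ] [ 559.2 -314.2  209. ] 2.379 [ 0.22 -0.41  0.42]
```

View pics/s17.png

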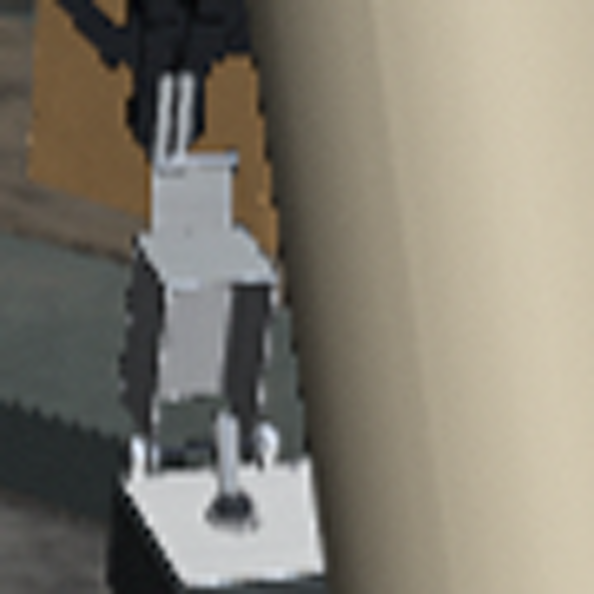

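View pics/w17.png

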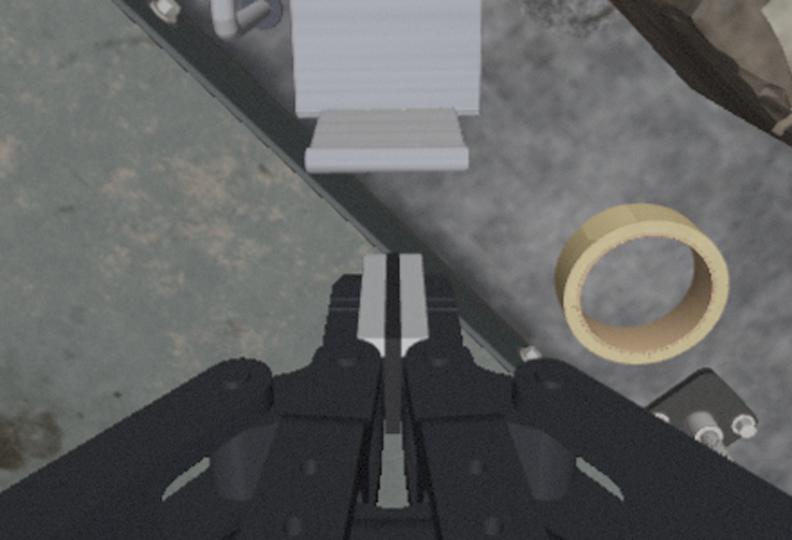

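Request:
{"name": "jog_arm", "arguments": {
  "targets": [
    {"offset": [0, 0.003, 0.008], "yaw": 0},
    {"offset": [0, 0.003, 0.016], "yaw": 0},
    {"offset": [0, 0.003, 0.022], "yaw": 0},
    {"offset": [0, 0.003, 0.03], "yaw": 0},
    {"offset": [0, 0.003, 0.038], "yaw": 0},
    {"offset": [0, 0.003, 0.046], "yaw": 0},
    {"offset": [0, 0.003, 0.054], "yaw": 0},
    {"offset": [0, 0.003, 0.062], "yaw": 0},
    {"offset": [0, 0.003, 0.069], "yaw": 0},
    {"offset": [0, 0.003, 0.075], "yaw": 0},
    {"offset": [0, 0.003, 0.079], "yaw": 0},
    {"offset": [0, 0.003, 0.079], "yaw": 0}
  ]
}}

```text
time_s: 12.25
eef_pos: [502.6, -260.0, 208.0]
ee_rot: [-0.648, 0.653, 0.28, -0.277]
force: [-0.8, -0.2, 0.2]
grip_width: 0.0
```

```bash
python3 lk.py s18
```

```text
12.25 [ 35.3  34.5 208. ] [ 502.6 -260.   208. ] 2.379 [-0.79 -0.18  0.16]
```

View pics/s18.png

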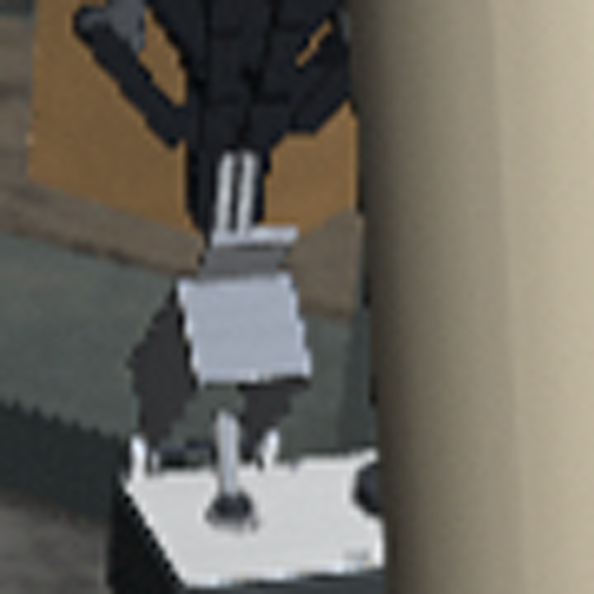

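Request:
{"name": "jog_arm", "arguments": {
  "targets": [
    {"offset": [0, 0, 0.005], "yaw": 0},
    {"offset": [0, 0, 0.01], "yaw": 0},
    {"offset": [0, 0, 0.015], "yaw": 0},
    {"offset": [0, 0, 0.015], "yaw": 0}
  ]
}}

```text
time_s: 12.63
eef_pos: [491.5, -249.3, 207.8]
ee_rot: [-0.648, 0.652, 0.28, -0.277]
force: [0.3, 0.1, 0.6]
grip_width: 0.004
```

```bash
python3 lk.py s19
```

```text
12.6333 [ 19.9  34.7 207.8] [ 491.5 -249.3  207.8] 2.38 [0.27 0.13 0.59]
```

View pics/s19.png

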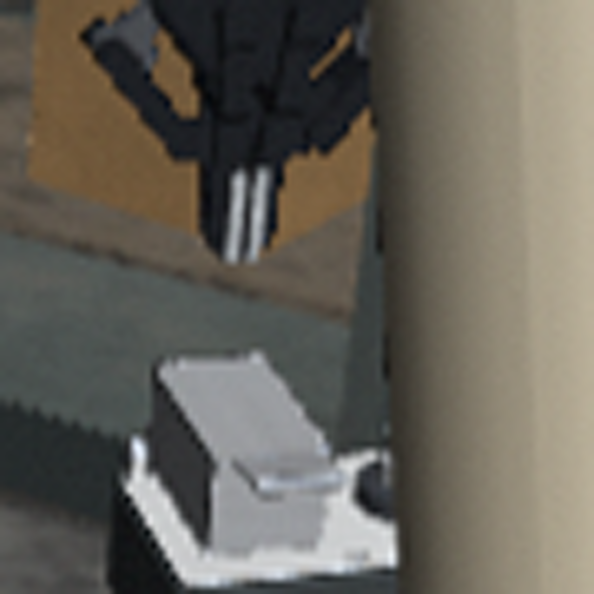

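Request:
{"name": "jog_arm", "arguments": {
  "targets": [
    {"offset": [-0.005, -0.015, 0.002], "yaw": 0.08},
    {"offset": [-0.015, -0.02, 0.004], "yaw": 0.2},
    {"offset": [-0.025, -0.02, 0.006], "yaw": 0.32},
    {"offset": [-0.035, -0.02, 0.009], "yaw": 0.44},
    {"offset": [-0.045, -0.02, 0.012], "yaw": 0.56},
    {"offset": [-0.055, -0.02, 0.015], "yaw": 0.68},
    {"offset": [-0.065, -0.02, 0.018], "yaw": 0.8},
    {"offset": [-0.075, -0.02, 0.02], "yaw": 0.92},
    {"offset": [-0.078, -0.02, 0.02], "yaw": 1.04},
    {"offset": [-0.078, -0.02, 0.02], "yaw": 1.16},
    {"offset": [-0.078, -0.02, 0.02], "yaw": 1.28},
    {"offset": [-0.078, -0.02, 0.02], "yaw": 1.4}
  ]
}}

```text
time_s: 13.68
eef_pos: [423.3, -292.4, 227.7]
ee_rot: [-0.675, 0.677, -0.205, 0.211]
force: [-0.3, -0.1, 0.5]
grip_width: 0.001
```

Request:
{"name": "jog_arm", "arguments": {
  "targets": [
    {"offset": [0, 0, 0], "yaw": 0.1},
    {"offset": [0, 0, 0], "yaw": 0.17},
    {"offset": [0, 0, 0], "yaw": 0.17},
    {"offset": [0, 0, 0], "yaw": 0.17}
  ]
}}

```text
time_s: 14.02
eef_pos: [423.3, -292.5, 227.7]
ee_rot: [-0.655, 0.657, -0.261, 0.267]
force: [0.1, -0.8, 0.2]
grip_width: 0.0
```

```bash
python3 lk.py s20;  python3 - <<'E'
from h import *
from rig import ctrl
s=ctrl.sense()
c=look(ctrl,'wrist','w20',(60,120,500,420),1.8); w=wristcam(c,s)
print(((proj(w,blk(PB,[(0,-.038,.128),(-.045,-.068,.11),(.045,-.068,.11)]))-[60,120])*1.8).round(0))
look(ctrl,'top','t20',(310,190,440,290),5)
E
```

```text
14.0167 [ -0.3 -43.4 227.7] [ 423.3 -292.5  227.7] 0.806 [ 0.09 -0.83  0.2 ]
[[392. 135.]
 [289. 190.]
 [496. 188.]]
```

View pics/w20.png

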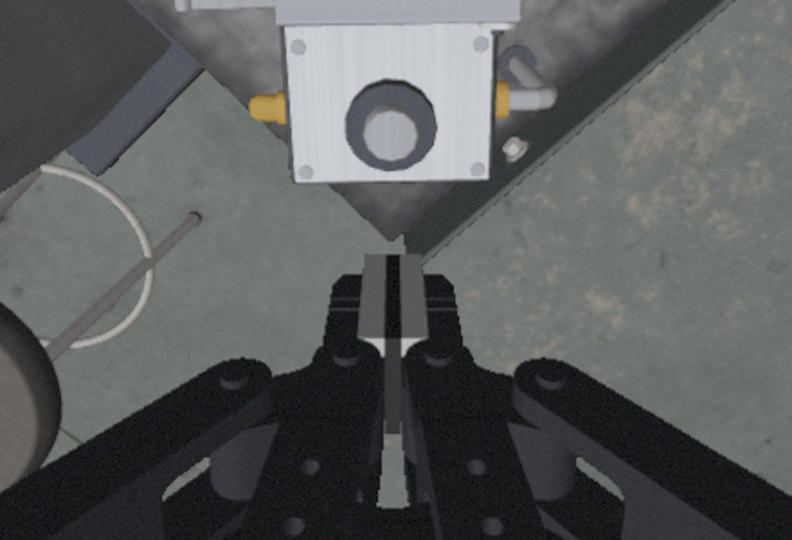

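View pics/t20.png

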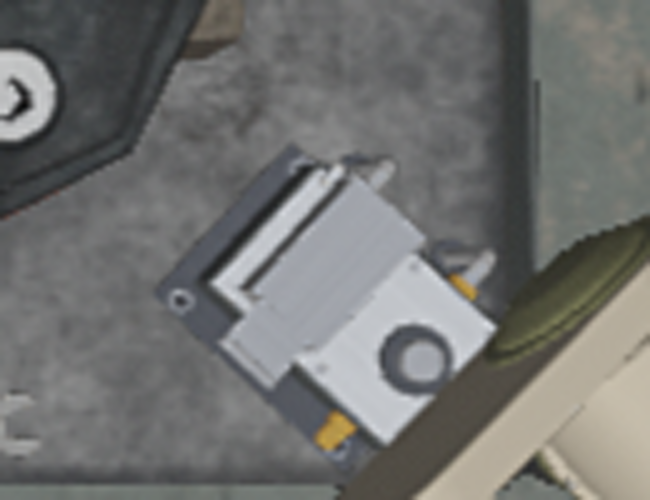

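Request:
{"name": "jog_arm", "arguments": {
  "targets": [
    {"offset": [0, 0.025, 0], "yaw": 0},
    {"offset": [0, 0.055, 0], "yaw": 0},
    {"offset": [0, 0.074, 0], "yaw": 0},
    {"offset": [0, 0.08, 0], "yaw": 0},
    {"offset": [0, 0.084, 0], "yaw": 0},
    {"offset": [0, 0.088, 0], "yaw": 0},
    {"offset": [0, 0.091, 0], "yaw": 0},
    {"offset": [0, 0.091, 0], "yaw": 0}
  ]
}}

```text
time_s: 14.83
eef_pos: [424.1, -293.0, 137.0]
ee_rot: [-0.655, 0.657, -0.261, 0.267]
force: [-0.3, 1.0, 0.7]
grip_width: 0.001
```

Request:
{"name": "jog_arm", "arguments": {
  "targets": [
    {"offset": [0, 0.002, 0], "yaw": 0},
    {"offset": [0, 0.004, 0], "yaw": 0},
    {"offset": [0, 0.006, 0], "yaw": 0},
    {"offset": [0, 0.008, 0], "yaw": 0},
    {"offset": [0, 0.008, 0], "yaw": 0}
  ]
}}

```text
time_s: 15.25
eef_pos: [424.0, -293.0, 128.7]
ee_rot: [-0.655, 0.657, -0.261, 0.267]
force: [-0.2, -0.9, 0.7]
grip_width: 0.001
```

```bash
python3 lk.py s21;  python3 - <<'E'
from h import *
from rig import ctrl
look(ctrl,'wrist','w21',(160,180,400,360),3.3)
E
```

```text
15.25 [  0.6 -43.3 128.7] [ 424.  -293.   128.7] 0.805 [-0.24 -0.93  0.67]
```

View pics/s21.png

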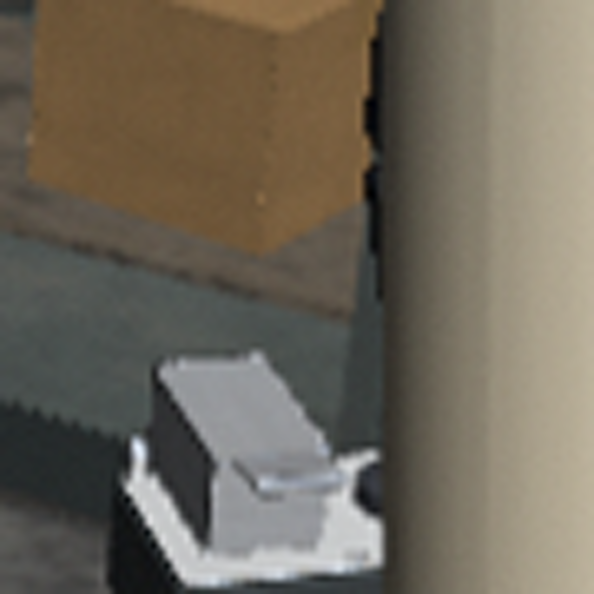

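View pics/w21.png

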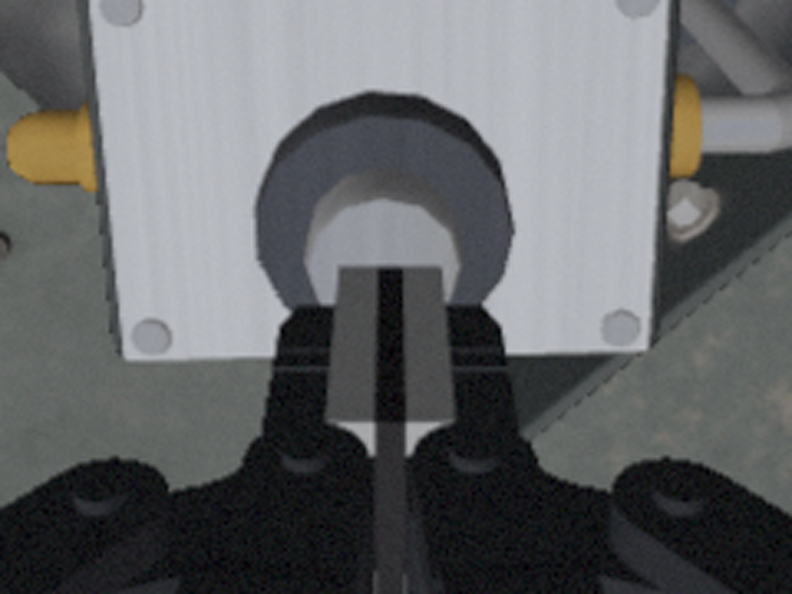

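Request:
{"name": "jog_arm", "arguments": {
  "targets": [
    {"offset": [0, 0.002, 0.001], "yaw": 0},
    {"offset": [0, 0.004, 0.002], "yaw": 0},
    {"offset": [0, 0.006, 0.002], "yaw": 0},
    {"offset": [0, 0.007, 0.002], "yaw": 0},
    {"offset": [0, 0.007, 0.002], "yaw": 0}
  ]
}}

```text
time_s: 15.77
eef_pos: [425.7, -291.6, 122.0]
ee_rot: [-0.655, 0.657, -0.261, 0.267]
force: [-0.5, 1.4, 3.0]
grip_width: 0.002
```

Request:
{"name": "jog_arm", "arguments": {
  "targets": [
    {"offset": [0, 0.001, 0], "yaw": 0},
    {"offset": [0, 0.002, 0], "yaw": 0},
    {"offset": [0, 0.003, 0], "yaw": 0},
    {"offset": [0, 0.003, 0], "yaw": 0}
  ]
}}

```text
time_s: 16.1
eef_pos: [425.7, -291.6, 119.0]
ee_rot: [-0.655, 0.657, -0.261, 0.267]
force: [-1.1, 2.0, 4.9]
grip_width: 0.0
```

Request:
{"name": "jog_arm", "arguments": {
  "targets": [
    {"offset": [0, 0.001, 0], "yaw": 0},
    {"offset": [0, 0.002, 0], "yaw": 0},
    {"offset": [0, 0.002, 0], "yaw": 0}
  ]
}}

```text
time_s: 16.35
eef_pos: [425.8, -291.6, 117.8]
ee_rot: [-0.655, 0.657, -0.261, 0.267]
force: [-2.6, 2.9, 9.0]
grip_width: -0.001
```

```bash
python3 - <<'E'
from h import *
from rig import ctrl
print(ctrl.sense()["force"])
look(ctrl,'wrist','w22',(160,180,400,360),3.3); print(ctrl.sense()["force"])
E
```

```text
[-2.63024177  2.87360053  9.00742285]
[-2.5063699   3.95554128 11.65176338]
```

View pics/w22.png

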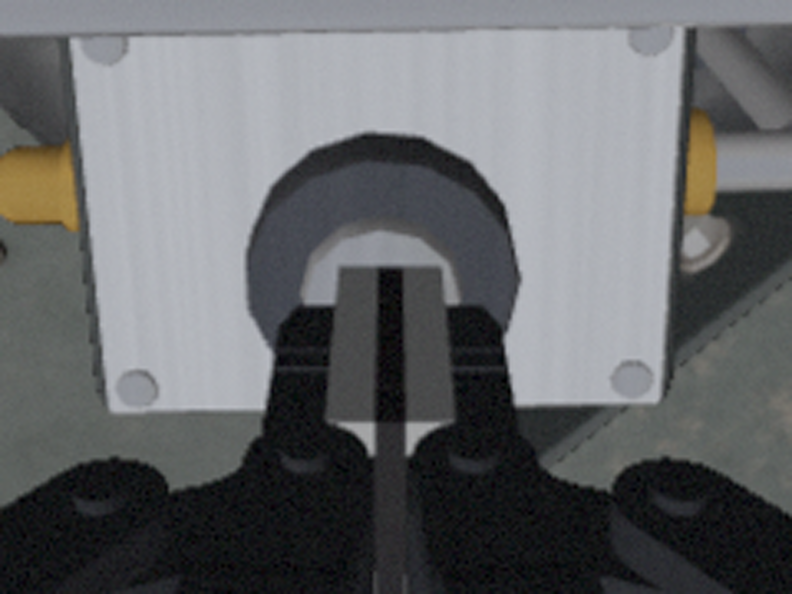

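Request:
{"name": "jog_arm", "arguments": {
  "targets": [
    {"offset": [0, 0.001, 0], "yaw": 0},
    {"offset": [0, 0.0015, 0], "yaw": 0},
    {"offset": [0, 0.0015, 0], "yaw": 0}
  ]
}}

```text
time_s: 16.65
eef_pos: [425.8, -291.7, 117.7]
ee_rot: [-0.655, 0.657, -0.261, 0.267]
force: [-4.4, 6.6, 16.7]
grip_width: 0.002
```

Request:
{"name": "jog_arm", "arguments": {
  "targets": [
    {"offset": [0, -0.002, 0], "yaw": 0},
    {"offset": [0, -0.006, 0], "yaw": 0},
    {"offset": [0, -0.012, 0], "yaw": 0},
    {"offset": [0, -0.03, 0], "yaw": 0},
    {"offset": [0, -0.06, 0], "yaw": 0},
    {"offset": [0, -0.09, -0.01], "yaw": 0},
    {"offset": [0, -0.11, -0.03], "yaw": 0},
    {"offset": [0, -0.115, -0.05], "yaw": 0},
    {"offset": [0, -0.115, -0.06], "yaw": 0},
    {"offset": [0, -0.115, -0.06], "yaw": 0}
  ]
}}

```text
time_s: 17.48
eef_pos: [382.3, -335.2, 232.2]
ee_rot: [-0.655, 0.657, -0.262, 0.268]
force: [-0.5, -0.7, -1.8]
grip_width: 0.002
```

```bash
python3 lk.py s23;  python3 - <<'E'
from h import *
from rig import ctrl
look(ctrl,'wrist','w23',(100,60,460,330),2.1)
look(ctrl,'top','t23',(140,130,440,300),2.6)
E
```

```text
17.4833 [  -1.  -102.7  232.2] [ 382.3 -335.2  232.2] 0.803 [-0.49 -0.7  -1.76]
```

View pics/s23.png

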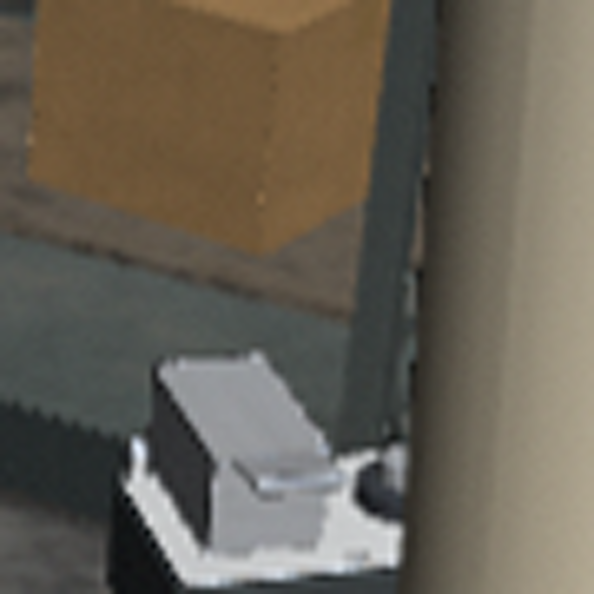

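View pics/w23.png

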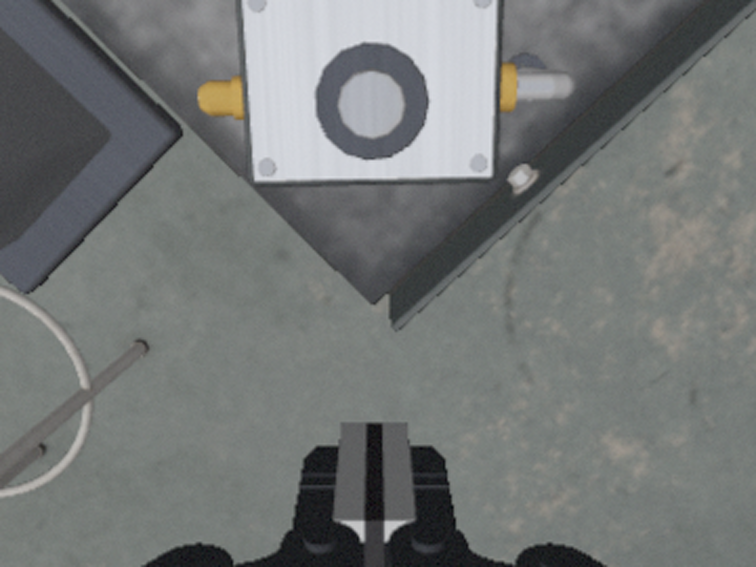

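View pics/t23.png

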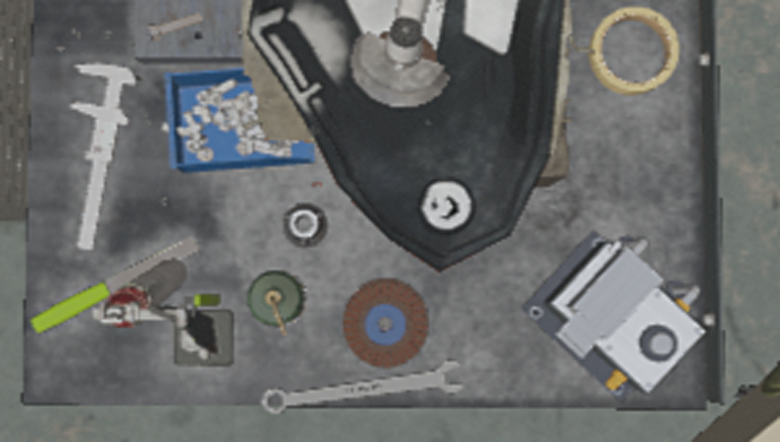

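```bash
python3 -c "
from rig import ctrl
print(ctrl.finish_job())"
```

```text
the job is handed in; nothing more can be done
None
```

The air line was made safe in the order you asked, and the job was handed in at about 17.6 s of the 61 s allowed.

- **Guard up:** With the closed fingertips I pushed the tab up and back until the guard rested on its stop. The largest sampled contact force was about 8 N.
- **Toggle:** My first push passed over the toggle without moving it. The fingertips sit some 20–25 mm higher than the stated 17 mm ahead of the TCP. I backed off, went lower and pushed again. The scene pictures then showed the toggle leaning to the back, including the last one before the guard dropped.
- **Guard shut:** I pulled the guard's top forward from behind and it dropped. The pictures show it fully shut, in the same place as at the start.
- **Vent:** Only then did I press the plunger. It stopped moving at TCP z = 117.7 mm while the force rose to about 17 N vertically (18.5 N in total), against a 6 N spring, so it was fully down. I then lifted off.

**Last checks:** The gripper is clear of the block with force near zero. The guard is shut, the plunger looks up again, and the tools and parts are where they were. The toggle is hidden under the shut guard, so I could not see it again after the guard closed.

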